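# Find the loose clamp lever and flag it

### The arm

A 6-joint arm with a two-finger parallel gripper is mounted at the origin on the work surface. World frame = base frame: x ahead of the robot, y to its left, z up, the work surface at z = 0. Lengths are in m, angles in rad, forces in N, time in s.
With the tool pointing down it reaches from about 0.375 to 0.975 m from the base axis. Payload 3.8 kg.
Tool frame: the origin (TCP) lies midway between the tips of the shut fingers; the grasp point (between the pads) lies 19 mm behind it; z points along the fingers, y is the line along which they close (so a half turn about z gives the same grasp; the last joint's range is limited). The gripper opens to 85 mm and grips with 20 to 120 N. Pads are 22 mm wide; open, the fingers measure 114 mm over their backs; the gripper's body (76 mm by 85 mm) begins 54 mm behind the grasp point. The pads swing forward as they close: fully open they stand 13 mm farther back than shut.
Start: joints at [-1.193, 0.264, 1.604, -0, 1.274, -0.037], TCP at [0.272, -0.618, 0.231] pointing down, gripper open.
Joint ranges: [-2.63, 2.63], [-0.94, 2.18], [0.31, 2.57], [-1.31, 4.45], [0, 2.66], [-2.55, 2.55]. Speed limits (rad/s): [2.57, 2.57, 3.14, 3.14, 3.14, 3.14].

### API

Orientations are given as a rotation vector (axis times angle).
In Python, from workcell import status, read_camera, workorder, masks_of gives the robot as it stands.
- The arm moves only by the tool drive_tool, never from a script. Its argument "rows" is a list of rows, each a list of 7 numbers: the turn, a rotation vector about the tool's x, y, z in degrees, then the shift along the tool's x, y, z in m, then the opening, from 0 (shut) to 1 (fully open). In form: [[ax, ay, az, tx, ty, tz, claw], ...]. A call has 1 to 8 rows; each row shifts and turns the commanded pose from where the row before left it, along the tool's axes as they then stand; what a row does not reach is not made up. A row lasts 1/12 s, in which the tool goes at most 41.7 mm and 7.16 degrees, less where a joint would pass 70% of its speed; a pose out of reach is approached as far as the arm can. A call is refused whole if a number of a shift passes 0.0417 or a number of a turn 7.16, either way. A call with a gripper value outside its range is refused whole. The fingers move at their own pace and stop on an object; "force" is the grip in N (left out, the last holds). Time passes only in rows, so rows that do not move let the fingers close. It gives the time, the measured TCP pose, the force, the opening and the grip force at its end, in the units of the state.
- status.read_state(): the state, without advancing time (a new reading comes with each control period).
- read_camera(name): name is "scene" or "top" or "wrist"; returns a dict with "color" (480x640x3 uint8, red, green, blue), "intrinsics" (3x3 intrinsics, pixels), "world_from_camera" (4x4, takes a point from camera to world coordinates); the wrist camera has in their place "mount" (4x4, takes a point from camera to tool coordinates, whose origin is the TCP and whose axes are the flange's). Camera axes: x right, y up, looking along -z (the intrinsics and any distortion apply to the point x, -y, -z); pixel columns grow to the right and rows downward; lengths in m; the calibration is good to about 2 mm. A picture is of the moment at which its call begins: read the wrist's pose just before it. There is no depth.
- workorder.finish_job(): hands the job in; it is judged then, once.
Trained networks look in a picture, given as the dict that the camera call returned (one of the last four; its "shot" number tells which), for a name from the list of things; names that differ only in an ending like _2 or _b are one class to them, and where a whole thing is asked for, a point or a joint stands for the part that bears it (a point fixed in the world has none). Each returns a list of dicts, best first, with "score" (0 to 1); they miss things now and then, are a little off and sometimes report something else, mostly with a low value. They report only what shows in the picture. A call takes as long as a camera call. They do not tell look-alikes from the thing itself.
- masks_of(picture, name): "mask" (480x640 bool, what is visible of it) and "bbox" ([left, top, right, bottom] in pixels, round what is visible of it).
The state is a dict: "time": time; "q": joint angles; "joint_vel": joint speeds; "joint_torque": joint torques, N m; "tool_pos": TCP position; "tcp_rot": TCP orientation; "wrist_force": force on the tool from outside, world axes, zero at the start; "torque": the same for the moment, N m; "width": opening from 0.0 (shut) to 1.0 (fully open); "grip_force": force on a finger pad.
Only numpy, scipy, OpenCV 4.12 (cv2) and the standard library are available. Lean on these libraries where they do the work, as an engineer would, in place of code of your own. Each camera call takes 0.05 s, during which the arm holds its last target. There are 200 camera calls.

### The job

One of the three clamp levers on the green bar has worked loose: check all three, from your left to your right as the robot sits, by nudging each red ball end clockwise with a gentle fingertip push of 6 to 8 N (20 N would damage a tight clamp); push the one that gives on until it stands plainly askew, its ball 2 cm or more from where it was, and leave it so. After all three are checked, take the yellow flag peg from its wooden stand, stand it fully down in the socket right behind the loose lever and let go. Leave the other things on the counter alone.

Things in the scene. Friction and masses are not known exactly. Their poses are not given: they have to be found in the camera images.
- clamp_bar: Green steel bar bolted to the counter, 140 (x) x 380 (y) x 24 mm. Origin: underside, 15 mm in -x from the plate's middle; +x away from the robot, +y to its left (turned up to 0.25 rad), z up. Three lever clamps: pivots at x = -14.5, y = +120 (a), 0 (b), -120 mm (c); each screw and bush is hidden in a square housing 67 mm wide, top 38 mm above the counter.
- lever_a: The left clamp lever. Origin on its vertical pivot axis, 26 mm above the counter; its arm (13 mm thick, starting at a 28 mm hub whose top is 67 mm above the counter) runs along its own -x, at the start straight along the bar's -x. Clockwise from above moves its ball to the bar's +y. Which of the three like levers is loose is hidden and changes.
- tip_a (a point): Centre of the red ball (20 mm diameter) at the end of the left lever, 62 mm from the pivot axis and 62 mm above the counter; only counter below it. Pushed clockwise, a loose one gives at about 1.5 N here, swings on with that drag up to 0.75 rad and stays there; a tight one has only a few mm of play and spring (under 5 mm at 15 N), then stands fast.
- socket_a (a point): Centre of the mouth of the flag socket behind the left lever, at the bar's top face, 24 mm above the counter; round hole of 18 mm diameter, 20 mm deep, 74.5 mm from that lever's pivot in the bar's +x.
- lever_b: The middle clamp lever. Origin on its vertical pivot axis, 26 mm above the counter; its arm (13 mm thick, starting at a 28 mm hub whose top is 67 mm above the counter) runs along its own -x, at the start straight along the bar's -x. Clockwise from above moves its ball to the bar's +y. Which of the three like levers is loose is hidden and changes.
- tip_b (a point): Centre of the red ball (20 mm diameter) at the end of the middle lever, 62 mm from the pivot axis and 62 mm above the counter; only counter below it. Pushed clockwise, a loose one gives at about 1.5 N here, swings on with that drag up to 0.75 rad and stays there; a tight one has only a few mm of play and spring (under 5 mm at 15 N), then stands fast.
- socket_b (a point): Centre of the mouth of the flag socket behind the middle lever, at the bar's top face, 24 mm above the counter; round hole of 18 mm diameter, 20 mm deep, 74.5 mm from that lever's pivot in the bar's +x.
- lever_c: The right clamp lever. Origin on its vertical pivot axis, 26 mm above the counter; its arm (13 mm thick, starting at a 28 mm hub whose top is 67 mm above the counter) runs along its own -x, at the start straight along the bar's -x. Clockwise from above moves its ball to the bar's +y. Which of the three like levers is loose is hidden and changes.
- tip_c (a point): Centre of the red ball (20 mm diameter) at the end of the right lever, 62 mm from the pivot axis and 62 mm above the counter; only counter below it. Pushed clockwise, a loose one gives at about 1.5 N here, swings on with that drag up to 0.75 rad and stays there; a tight one has only a few mm of play and spring (under 5 mm at 15 N), then stands fast.
- socket_c (a point): Centre of the mouth of the flag socket behind the right lever, at the bar's top face, 24 mm above the counter; round hole of 18 mm diameter, 20 mm deep, 74.5 mm from that lever's pivot in the bar's +x.
- flag_peg: Yellow plastic flag peg, 66 mm tall, 30 g. Origin: centre of its foot; z up along it. Shaft 14 mm diameter with a tapered foot; from 37 to 66 mm it is a round head of 24 mm diameter to grip. It starts upright in the stand's hole, foot 4 mm above the counter. Fully in a socket its foot is likewise 4 mm above the counter.
- stand: Dark wooden block, fixed, 60 x 60 x 24 mm, with a central hole of 18 mm diameter, 20 mm deep, that holds the flag peg. Origin: centre of its underside. It may be at the left or right of the bar.
- washer_tin: Bystander, to be left alone: lidded steel tin of washers, 79 mm diameter, 44 mm tall. Origin at its underside.
- torch: Bystander, to be left alone: grey plastic cordless torch lying down, 145 mm long, 48 mm tall. Origin at its underside.
- screwdriver: Bystander, to be left alone: magenta-handled screwdriver lying on the counter. Origin at its underside.
- tongs: Bystander, to be left alone: steel tongs lying down, 230 mm long, 12 mm tall. Origin at its underside.
- steel_cup: Bystander, to be left alone: steel cup, 72 mm diameter, 75 mm tall. Origin at its underside.
- jar: Bystander, to be left alone: glass jar, 70 mm diameter, 90 mm tall. Origin at its underside.
There are look-alikes about, which are no part of the job. What is meant by the flag_peg is not black or turquoise, and is the larger of those in its own colour.

How it is judged:
By the outcome, as a careful person would: the job done as asked, in the order asked, and still so for the second after the job is handed in, with the robot touching nothing.
It also fails if it takes over 72 s, if anything falls off the work surface, if the arm or the gripper's body presses on something with over 40 N, if the wrist force passes 120 N, or if a joint passes its speed limit or range.

## Working session

There is one attempt and no reset: what is moved stays moved. The work goes in short steps, Python scripts to look and compute and a tool call to move; the robot and the scene stay as the last step left them, time stands still between calls to the robot, and variables do not carry over. Pictures are saved under pics/ and viewed, at most 10 in all, crops included, and the job is handed in when it is done.

Besides the shell and the picture viewer there is one more tool, called after "Emit:" as name([rows], argument=value, ...), one row to a line, values as JSON. drive_tool: Moves the arm, as the interface text tells. Its arguments: {"type":"object","properties":{"rows":{"type":"array"},"force":{"type":"number"}},"required":["rows"]}

```bash
mkdir -p pics; ls; python3 - <<'E'
from workcell import status, read_camera, masks_of
import cv2,pickle,numpy as np
print(status.read_state())
for n in ("scene","top"):
    p=read_camera(n); cv2.imwrite(f"pics/{n}0.png",p["color"][:,:,::-1]); pickle.dump(p,open(n+"0.pkl","wb"))
    print(n,p.keys(),p["intrinsics"],p["world_from_camera"])
    for k in ("clamp_bar","flag_peg","stand","tip_a","lever_a"):
        print(k,[(round(m["score"],2),m["bbox"]) for m in masks_of(p,k)])
E
```

```text
pics
{'time': 0.0, 'q': array([-1.19291897e+00,  2.64770628e-01,  1.60539227e+00, -7.20395771e-06,
        1.27368162e+00, -3.68932978e-02]), 'joint_vel': array([-7.33460057e-05,  3.31992741e-05,  8.71060243e-04, -1.15100351e-03,
       -7.03576747e-04,  2.15497560e-03]), 'joint_torque': array([ 2.20130845e-03, -5.15105939e+01, -3.67313325e+01, -2.01613796e-05,
        1.29022033e-02,  1.71514796e-05]), 'tool_pos': array([ 0.27174064, -0.61708274,  0.22994038]), 'tcp_rot': array([-3.07210531e+00, -6.46406620e-01,  6.10378513e-04]), 'wrist_force': array([ 0.06350778, -0.35437528,  0.27266797]), 'torque': array([ 0.02638151,  0.02087757, -0.00034395]), 'grip_force': 0.0, 'width': 1.0040148514061682}
scene dict_keys(['color', 'intrinsics', 'world_from_camera', 'shot']) [[435.49489875   0.         324.96372345]
 [  0.         435.49489875 233.6365499 ]
 [  0.           0.           1.        ]] [[ 0.51204429 -0.60094243  0.61374168  1.12775471]
 [ 0.85895818  0.35925025 -0.36486998 -0.36540571]
 [-0.001221    0.71400802  0.70013645  0.73189343]
 [ 0.          0.          0.          1.  
[... 590 characters left out ...]
          0.           1.        ]] [[-0.00830562  0.99144247 -0.13027984  0.40184552]
 [-0.99993545 -0.00722437  0.00876985 -0.00278272]
 [ 0.00775361  0.13034427  0.99143848  1.15114768]
 [ 0.          0.          0.          1.        ]]
clamp_bar [(0.71, [232.5, 185.7, 379.0, 251.3])]
flag_peg [(0.65, [434.1, 216.1, 453.8, 228.3]), (0.39, [409.0, 260.4, 415.9, 271.1])]
stand [(0.84, [426.2, 244.7, 458.8, 271.0])]
tip_a [(0.97, [246.2, 217.3, 271.6, 254.7]), (0.88, [339.1, 208.7, 367.6, 248.0]), (0.71, [426.1, 240.5, 460.8, 273.1]), (0.59, [294.1, 211.9, 321.9, 250.4])]
lever_a [(0.9, [290.4, 208.5, 319.6, 252.3]), (0.82, [339.1, 210.2, 367.3, 249.2]), (0.8, [244.9, 214.1, 271.7, 255.3])]
```

```bash
python3 - <<'E'
import cv2
a=cv2.imread("pics/top0.png")[150:330,200:500]; cv2.imwrite("pics/top0c.png",cv2.resize(a,(800,480),interpolation=cv2.INTER_CUBIC))
a=cv2.imread("pics/scene0.png")[180:360,100:450]; cv2.imwrite("pics/scene0c.png",cv2.resize(a,(800,411),interpolation=cv2.INTER_CUBIC))
E
```

```text
(no output)
```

View pics/top0c.png

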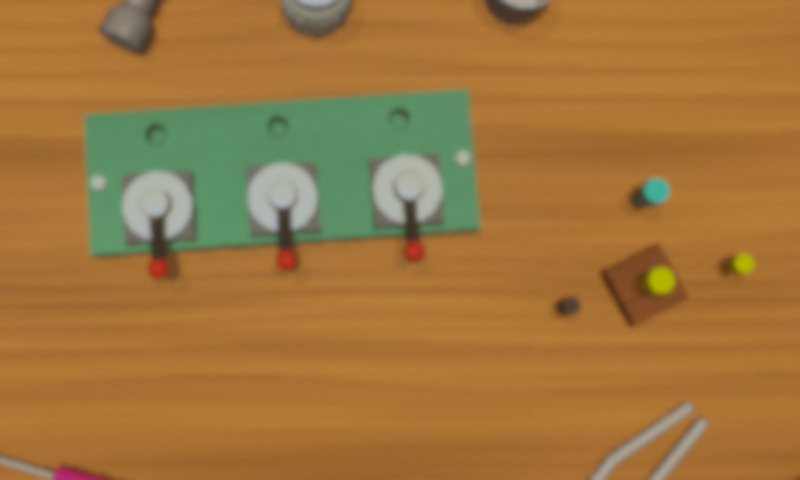

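View pics/scene0c.png

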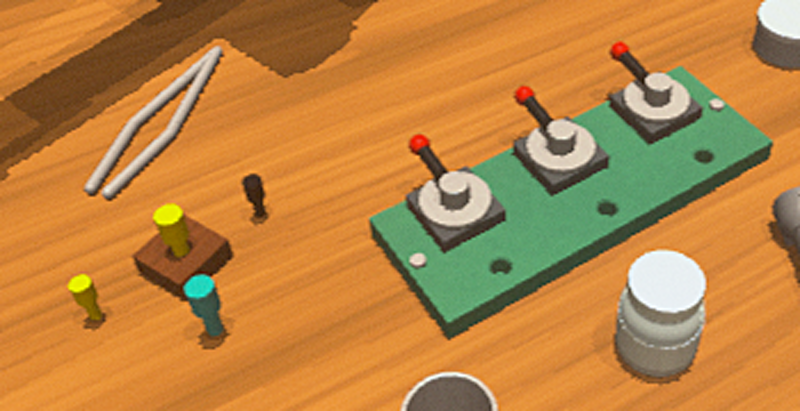

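View pics/top0.png

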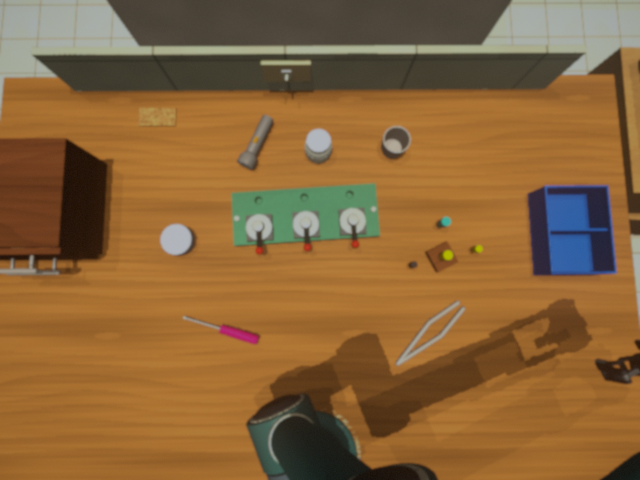

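Top crop: red balls at (158,268), (287,259), (414,251), sockets at (156,134), (278,126), (399,118), and the peg in the stand at (660,280). The smaller yellow, turquoise and black ones are decoys. Next I triangulate.

```bash
cat > h.py <<'E'
import numpy as np,cv2
from scipy.optimize import least_squares
from scipy.spatial.transform import Rotation as R
def proj(p,X,T=None):
    T=p["world_from_camera"] if T is None else T
    c=(np.atleast_2d(X)-T[:3,3])@T[:3,:3]; K=p["intrinsics"]
    return np.c_[K[0,2]-K[0,0]*c[:,0]/c[:,2], K[1,2]+K[1,1]*c[:,1]/c[:,2]]
def blobs(img,lo,hi,amin=8):
    m=cv2.inRange(cv2.cvtColor(img,cv2.COLOR_RGB2HSV),lo,hi)
    n,_,s,c=cv2.connectedComponentsWithStats(m)
    return [(c[i].round(1),s[i].tolist()) for i in range(1,n) if s[i,4]>=amin]
def tri(ps,us,Ts=(None,None)):
    r=least_squares(lambda X:np.concatenate([(proj(p,X,T)-u).ravel() for p,u,T in zip(ps,us,Ts)]),[.6,0,.05])
    return r.x, np.abs(r.fun).max()
def wristT(p,s):
    T=np.eye(4);T[:3,:3]=R.from_rotvec(s["tcp_rot"]).as_matrix();T[:3,3]=s["tool_pos"];return T@p["mount"]
def barpts(v):
    L=[[x,y,z] for x,z in((-.0765,.062),(.060,.024),(-.0145,.067)) for y in(.12,0,-.12)]
    return R.from_euler("z",v[2]).apply(L)+[v[0],v[1],0]
E
python3 - <<'E'
from h import *; import pickle
t,s=[pickle.load(open(n+"0.pkl","rb")) for n in("top","scene")]
for p in(t,s):
    print("red",blobs(p["color"],(0,150,90),(6,255,255)));print("yel",blobs(p["color"],(26,170,90),(35,255,255)))
ut=lambda L:np.array(L)/(800/300)+[200,150]
us=lambda L:np.array(L)/(800/350)+[100,180]
T=ut([(158,268),(287,259),(414,251),(156,134),(278,126),(399,118),(154,203),(281,194),(408,186)])
S=us([(620,49),(525,94),(420,144),(704,156),(607,208),(500,266),(658,84),(562,130),(455,184)])
for a,b in zip(T,S): print(tri((t,s),(a,b)))
f=lambda v:np.r_[(proj(t,barpts(v))-T).ravel(),(proj(s,barpts(v))-S).ravel()]
r=least_squares(f,[.6,0,0],loss="soft_l1");print(r.x,r.fun.round(1));print(barpts(r.x).round(4))
E
```

```text
red [(array([354.7, 243.3]), [352, 240, 6, 7, 32]), (array([307.2, 246.3]), [305, 243, 6, 7, 34]), (array([259.1, 249.7]), [257, 246, 6, 8, 31])]
yel [(array([478.3, 248.3]), [475, 245, 8, 7, 43]), (array([447.3, 254.7]), [442, 250, 11, 10, 88])]
red [(array([370.4, 201.5]), [367, 199, 8, 7, 34]), (array([328.8, 220.8]), [326, 218, 8, 7, 38]), (array([282.7, 242.2]), [279, 239, 9, 8, 41])]
yel [(array([173. , 273.8]), [167, 269, 13, 10, 93]), (array([134.5, 303.7]), [130, 300, 10, 8, 61])]
(array([0.50480088, 0.13224331, 0.06396364]), np.float64(0.14459250899881226))
(array([0.51249187, 0.01218563, 0.06358286]), np.float64(0.24639733168282874))
(array([ 0.51919037, -0.10717404,  0.06153516]), np.float64(0.1490732109375017))
(array([0.64125788, 0.14078484, 0.0215869 ]), np.float64(0.18386497238373067))
(array([0.64817111, 0.02046861, 0.02208104]), np.float64(0.07251071354630767))
(array([ 0.65525588, -0.09930112,  0.02194663]), np.float64(0.0652453062434688))
(array([0.56622263, 0.13637585, 0.06101496]), np.float64(0.09239881864914423))
(array([0.5737207 , 0.01689529, 0.06337131]), np.float64(0.0030889806624827543))
(array([ 0.58088019, -0.10288024,  0.0617109 ]), np.float64(0.07501909632298975))
[0.58864424 0.01689078 0.05965181] [ 0.  -0.1 -0.3  0.  -0.  -0.2 -0.1 -0.4 -0.1 -0.3  0.1 -0.3  0.  -0.6
  0.3 -0.4  0.5 -0.6 -0.2  0.7 -0.2  0.5 -0.2 -0.  -0.2 -0.6  0.1 -0.5
  0.1 -0.5  0.4 -1.7 -0.2 -0.9 -0.5 -1.4]
[[ 0.5051  0.1321  0.062 ]
 [ 0.5123  0.0123  0.062 ]
 [ 0.5194 -0.1075  0.062 ]
 [ 0.6414  0.1403  0.024 ]
 [ 0.6485  0.0205  0.024 ]
 [ 0.6557 -0.0993  0.024 ]
 [ 0.567   0.1358  0.067 ]
 [ 0.5742  0.016   0.067 ]
 [ 0.5813 -0.1038  0.067 ]]
```

Emit:
drive_tool([
  [0,0,6.8,0,0,0,0],
  [0,0,6.8,0,0,0,0],
  [0,0,6.8,0,0,0,0],
  [0,0,0,0.0154,-0.0385,0,0],
  [0,0,0,0.0154,-0.0385,0,0],
  [0,0,0,0.0154,-0.0385,0,0],
  [0,0,0,0.0154,-0.0385,0,0],
  [0,0,0,0.0154,-0.0385,0,0],
])

```text
time: 1.27
tool_pos: [0.3378, -0.4194, 0.2313]
tcp_rot: [3.14, 0.091, 0.001]
wrist_force: [1.2, -0.4, 0.9]
width: 0.002
grip_force: 0.0
```

Emit:
drive_tool([
  [0,0,0,0.0154,-0.0385,0,0],
  [0,0,0,0.0154,-0.0385,0,0],
  [0,0,0,0.0154,-0.0385,0,0],
  [0,0,0,0.0154,-0.0385,0,0],
  [0,0,0,0.0154,-0.0385,0,0],
  [0,0,0,0.0154,-0.0385,0,0],
  [0,0,0,0.0154,-0.0385,0,0],
  [0,0,0,0.0154,-0.0385,0,0],
])

```text
time: 1.93
tool_pos: [0.4428, -0.1045, 0.2318]
tcp_rot: [3.14, 0.092, 0.002]
wrist_force: [0.7, 0.3, -1.1]
width: -0.0
grip_force: 0.0
```

Emit:
drive_tool([
  [0,0,0,0.0154,-0.0385,0,0],
  [0,0,0,0.0154,-0.0385,0,0],
  [0,0,0,0.0154,-0.0385,0,0],
  [0,0,0,0.0154,-0.0385,0,0],
  [0,0,0,0.0154,-0.0385,0,0],
  [0,0,0,0,0,0,0],
  [0,0,0,0,0,0,0],
])

```text
time: 2.52
tool_pos: [0.5083, 0.0924, 0.2313]
tcp_rot: [3.14, 0.099, -0.0]
wrist_force: [-0.1, -0.1, -0.6]
width: 0.002
grip_force: 0.0
```

Emit:
drive_tool([
  [0,0,0,0,0,0.036,0],
  [0,0,0,0,0,0.036,0],
  [0,0,0,0,0,0.036,0],
  [0,0,0,0,0,0.036,0],
  [0,0,0,0,0,0.035,0],
  [0,0,0,0,0,0,0],
  [0,0,0,0,0,0,0],
])

```text
time: 3.1
tool_pos: [0.5055, 0.0887, 0.0506]
tcp_rot: [3.139, 0.09, -0.009]
wrist_force: [-0.1, -0.2, 1.2]
width: 0.001
grip_force: 0.0
```

Emit:
drive_tool([
  [0,0,0,0,-0.003,0,0],
  [0,0,0,0,-0.003,0,0],
  [0,0,0,0,-0.003,0,0],
  [0,0,0,0,0,0,0],
  [0,0,0,0,0,0,0],
])

```text
time: 3.52
tool_pos: [0.5087, 0.0998, 0.0539]
tcp_rot: [-3.14, -0.093, -0.005]
wrist_force: [0.2, 0.6, 0.3]
width: -0.001
grip_force: 0.0
```

Emit:
drive_tool([
  [0,0,0,0,-0.001,0,0],
  [0,0,0,0,-0.001,0,0],
  [0,0,0,0,-0.001,0,0],
  [0,0,0,0,-0.001,0,0],
  [0,0,0,0,0,0,0],
  [0,0,0,0,0,0,0],
])

```text
time: 4.02
tool_pos: [0.5072, 0.1033, 0.0521]
tcp_rot: [3.14, 0.093, -0.001]
wrist_force: [0.1, 0.1, 0.1]
width: 0.0
grip_force: 0.0
```

Emit:
drive_tool([
  [0,0,0,0,-0.001,0,0],
  [0,0,0,0,-0.001,0,0],
  [0,0,0,0,-0.001,0,0],
  [0,0,0,0,0,0,0],
  [0,0,0,0,0,0,0],
])

```text
time: 4.43
tool_pos: [0.5071, 0.1064, 0.0523]
tcp_rot: [3.14, 0.093, -0.0]
wrist_force: [-0.3, 0.0, 0.8]
width: 0.005
grip_force: 0.0
```

Emit:
drive_tool([
  [0,0,0,0,-0.001,0,0],
  [0,0,0,0,-0.001,0,0],
  [0,0,0,0,0,0,0],
  [0,0,0,0,0,0,0],
])

```text
time: 4.77
tool_pos: [0.507, 0.1083, 0.0523]
tcp_rot: [3.14, 0.093, -0.0]
wrist_force: [-0.4, -0.1, 0.2]
width: 0.001
grip_force: 0.0
```

Emit:
drive_tool([
  [0,0,0,0,-0.001,0,0],
  [0,0,0,0,-0.001,0,0],
  [0,0,0,0,0,0,0],
  [0,0,0,0,0,0,0],
])

```text
time: 5.1
tool_pos: [0.5067, 0.1102, 0.0522]
tcp_rot: [3.14, 0.092, -0.001]
wrist_force: [-0.4, -1.5, 0.7]
width: -0.001
grip_force: 0.8
```

Emit:
drive_tool([
  [0,0,0,0,-0.001,0,0],
  [0,0,0,0,0,0,0],
  [0,0,0,0,0,0,0],
])

```text
time: 5.35
tool_pos: [0.5066, 0.1112, 0.0522]
tcp_rot: [3.14, 0.092, -0.001]
wrist_force: [-0.7, -3.0, 0.8]
width: 0.001
grip_force: 1.0
```

Emit:
drive_tool([
  [0,0,0,0,-0.001,0,0],
  [0,0,0,0,-0.001,0,0],
  [0,0,0,0,0,0,0],
  [0,0,0,0,0,0,0],
])

```text
time: 5.68
tool_pos: [0.5065, 0.1123, 0.0522]
tcp_rot: [3.138, 0.093, -0.001]
wrist_force: [-0.6, -6.7, 0.6]
width: -0.001
grip_force: 3.3
```

Lever a holds at 6.7 N, so it's tight. On to b.

Emit:
drive_tool([
  [0,0,0,0,0.004,0,0],
  [0,0,0,0,0.008,0,0],
  [0,0,0,0,0,-0.03,0],
  [0,0,0,0,0,-0.03,0],
  [0,0,0,0,0.04,0,0],
  [0,0,0,0,0.04,0,0],
  [0,0,0,0,0.04,0,0],
  [0,0,0,0,0,0,0],
])

```text
time: 6.35
tool_pos: [0.5156, -0.0241, 0.1132]
tcp_rot: [3.138, 0.085, 0.004]
wrist_force: [-0.5, -0.4, -0.3]
width: 0.0
grip_force: 0.0
```

Emit:
drive_tool([
  [0,0,0,0,0,0,0],
  [0,0,0,0,0,0.03,0],
  [0,0,0,0,0,0.03,0],
  [0,0,0,0,0,0,0],
  [0,0,0,0,-0.003,0,0],
  [0,0,0,0,-0.003,0,0],
  [0,0,0,0,0,0,0],
  [0,0,0,0,0,0,0],
])

```text
time: 7.02
tool_pos: [0.5158, -0.0119, 0.0542]
tcp_rot: [3.14, 0.094, 0.005]
wrist_force: [0.9, -0.8, -0.7]
width: 0.001
grip_force: 0.0
```

Emit:
drive_tool([
  [0,0,0,0,-0.001,0,0],
  [0,0,0,0,-0.001,0,0],
  [0,0,0,0,0,0,0],
  [0,0,0,0,0,0,0],
])

```text
time: 7.35
tool_pos: [0.5146, -0.0106, 0.0529]
tcp_rot: [3.14, 0.092, 0.002]
wrist_force: [0.1, -0.9, 0.1]
width: 0.0
grip_force: 0.6
```

Emit:
drive_tool([
  [0,0,0,0,-0.001,0,0],
  [0,0,0,0,-0.001,0,0],
  [0,0,0,0,0,0,0],
  [0,0,0,0,0,0,0],
])

```text
time: 7.68
tool_pos: [0.5139, -0.0085, 0.0523]
tcp_rot: [3.14, 0.092, 0.0]
wrist_force: [0.2, -0.7, 1.7]
width: -0.004
grip_force: 0.8
```

Emit:
drive_tool([
  [0,0,0,0,-0.001,0,0],
  [0,0,0,0,0,0,0],
  [0,0,0,0,0,0,0],
])

```text
time: 7.93
tool_pos: [0.5138, -0.0075, 0.0523]
tcp_rot: [-3.14, -0.092, 0.0]
wrist_force: [-0.2, -0.5, 1.3]
width: -0.003
grip_force: 0.8
```

Emit:
drive_tool([
  [0,0,0,0,-0.001,0,0],
  [0,0,0,0,-0.001,0,0],
  [0,0,0,0,0,0,0],
  [0,0,0,0,0,0,0],
])

```text
time: 8.27
tool_pos: [0.5135, -0.0054, 0.0522]
tcp_rot: [-3.14, -0.093, 0.001]
wrist_force: [0.1, -0.4, 0.7]
width: 0.0
grip_force: 0.7
```

Emit:
drive_tool([
  [0,0,0,0,-0.001,0,0],
  [0,0,0,0,-0.001,0,0],
  [0,0,0,0,0,0,0],
  [0,0,0,0,0,0,0],
])

```text
time: 8.6
tool_pos: [0.5134, -0.0034, 0.0522]
tcp_rot: [-3.14, -0.092, 0.001]
wrist_force: [-0.8, -0.8, 0.7]
width: 0.004
grip_force: 0.6
```

Lever b is 7 mm past contact at about 1 N, so it's the loose one. I keep pushing it.

Emit:
drive_tool([
  [0,0,0,0,-0.002,0,0],
  [0,0,0,0,-0.002,0,0],
  [0,0,0,0,-0.002,0,0],
  [0,0,0,0,-0.002,0,0],
  [0,0,0,0,-0.002,0,0],
  [0,0,0,0,-0.002,0,0],
  [0,0,0,0,0,0,0],
  [0,0,0,0,0,0,0],
])

```text
time: 9.27
tool_pos: [0.513, 0.0088, 0.0523]
tcp_rot: [-3.14, -0.092, -0.0]
wrist_force: [0.8, -0.3, -0.1]
width: -0.003
grip_force: 0.3
```

Emit:
drive_tool([
  [0,0,0,0,-0.002,0,0],
  [0,0,0,0,-0.002,0,0],
  [0,0,0,0,-0.002,0,0],
  [0,0,0,0,-0.002,0,0],
  [0,0,0,0,-0.002,0,0],
  [0,0,0,0,-0.002,0,0],
  [0,0,0,0,0,0,0],
  [0,0,0,0,0,0,0],
])

```text
time: 9.93
tool_pos: [0.5118, 0.0208, 0.0521]
tcp_rot: [-3.14, -0.093, 0.001]
wrist_force: [0.4, -0.3, -0.3]
width: 0.003
grip_force: 0.5
```

```bash
python3 - <<'E'
from h import *
from workcell import read_camera
for n in("top","scene"): print(blobs(read_camera(n)["color"],(0,150,90),(6,255,255),4))
E
```

```text
[(array([354.6, 243.3]), [352, 240, 6, 7, 31]), (array([257.9, 249.7]), [256, 246, 5, 8, 31])]
[(array([371.3, 201. ]), [368, 198, 8, 8, 37]), (array([342.3, 217.4]), [339, 215, 8, 6, 34]), (array([283. , 242.2]), [280, 239, 8, 8, 44])]
```

Emit:
drive_tool([
  [0,0,0,0,0.012,0,0],
  [0,0,0,0,0,-0.03,0],
  [0,0,0,0,0,-0.03,0],
  [0,0,0,0,0.037,0,0],
  [0,0,0,0,0.037,0,0],
  [0,0,0,0,0.037,0,0],
  [0,0,0,0,0.037,0,0],
  [0,0,0,0,0,0,0],
])

```text
time: 10.7
tool_pos: [0.5219, -0.1455, 0.1128]
tcp_rot: [3.137, 0.086, 0.002]
wrist_force: [1.4, 0.2, 0.4]
width: -0.004
grip_force: 0.0
```

Emit:
drive_tool([
  [0,0,0,0,0,0,0],
  [0,0,0,0,0,0.03,0],
  [0,0,0,0,0,0.03,0],
  [0,0,0,0,0,0,0],
  [0,0,0,0,-0.003,0,0],
  [0,0,0,0,-0.002,0,0],
  [0,0,0,0,0,0,0],
  [0,0,0,0,0,0,0],
])

```text
time: 11.37
tool_pos: [0.5228, -0.1342, 0.0543]
tcp_rot: [3.139, 0.094, 0.005]
wrist_force: [-0.2, 0.3, 0.5]
width: -0.001
grip_force: 0.0
```

Emit:
drive_tool([
  [0,0,0,0,-0.001,0,0],
  [0,0,0,0,-0.001,0,0],
  [0,0,0,0,0,0,0],
  [0,0,0,0,0,0,0],
])

```text
time: 11.7
tool_pos: [0.5213, -0.1323, 0.0527]
tcp_rot: [3.14, 0.092, 0.001]
wrist_force: [-0.0, -1.0, -0.1]
width: 0.003
grip_force: 0.0
```

Contact is expected at about y = -0.130.

Emit:
drive_tool([
  [0,0,0,0,-0.001,0,0],
  [0,0,0,0,-0.001,0,0],
  [0,0,0,0,0,0,0],
  [0,0,0,0,0,0,0],
])

```text
time: 12.03
tool_pos: [0.5211, -0.1305, 0.0523]
tcp_rot: [3.14, 0.092, 0.0]
wrist_force: [0.0, -2.2, 0.7]
width: -0.001
grip_force: 0.6
```

Emit:
drive_tool([
  [0,0,0,0,-0.001,0,0],
  [0,0,0,0,-0.001,0,0],
  [0,0,0,0,0,0,0],
  [0,0,0,0,0,0,0],
])

```text
time: 12.37
tool_pos: [0.5208, -0.1284, 0.0523]
tcp_rot: [3.14, 0.092, -0.0]
wrist_force: [-1.0, -2.9, 2.0]
width: 0.0
grip_force: 1.0
```

Emit:
drive_tool([
  [0,0,0,0,-0.001,0,0],
  [0,0,0,0,0,0,0],
  [0,0,0,0,0,0,0],
])

```text
time: 12.62
tool_pos: [0.5208, -0.1277, 0.0523]
tcp_rot: [3.14, 0.093, -0.0]
wrist_force: [-2.8, -5.2, 0.8]
width: -0.002
grip_force: 2.3
```

Emit:
drive_tool([
  [0,0,0,0,-0.0005,0,0],
  [0,0,0,0,0,0,0],
  [0,0,0,0,0,0,0],
])

```text
time: 12.87
tool_pos: [0.5207, -0.1275, 0.0523]
tcp_rot: [3.139, 0.093, -0.0]
wrist_force: [-1.4, -5.3, 1.1]
width: 0.005
grip_force: 2.9
```

Emit:
drive_tool([
  [0,0,0,0,-0.0006,0,0],
  [0,0,0,0,0,0,0],
  [0,0,0,0,0,0,0],
])

```text
time: 13.12
tool_pos: [0.5207, -0.1272, 0.0524]
tcp_rot: [3.139, 0.093, -0.0]
wrist_force: [-2.1, -7.0, 0.7]
width: -0.006
grip_force: 3.5
```

Lever c holds at 7 N, so it's tight too. I retreat and measure the peg.

Emit:
drive_tool([
  [0,0,0,0,0.012,0,0],
  [0,0,0,0,0.005,0,0],
  [0,0,0,0,0,-0.04,0],
  [0,0,0,0,0,-0.04,0],
  [0,0,0,0,0,-0.04,0],
  [0,0,0,0,0,0,0],
])

```text
time: 13.62
tool_pos: [0.5278, -0.1449, 0.1817]
tcp_rot: [3.136, 0.091, 0.024]
wrist_force: [1.8, 0.3, 1.2]
width: 0.002
grip_force: 0.0
```

```bash
python3 - <<'E'
from h import *; import pickle
from workcell import status
t,s=[pickle.load(open(n+"0.pkl","rb")) for n in("top","scene")]
for a,b in (([447.3,254.7],[173,273.8]),([478.3,248.3],[134.5,303.7])): print(tri((t,s),(a,b)))
# known head: centroid appearance, model fit with z fixed .055/.070
for z in(.055,.07):
  for p,u in((t,[447.3,254.7]),(s,[173,273.8])):
    print(z,least_squares(lambda X:(proj(p,[X[0],X[1],z])-u).ravel(),[.5,-.3]).x)
print(status.read_state()["tool_pos"],status.read_state()["tcp_rot"])
E
```

```text
(array([ 0.48966663, -0.33670189,  0.06839991]), np.float64(0.6972172068226996))
(array([ 0.5069925 , -0.42209975,  0.04893556]), np.float64(0.6665410558974258))
0.055 [ 0.49127437 -0.33910244]
0.055 [ 0.47611753 -0.33710387]
0.07 [ 0.4900506  -0.33450014]
0.07 [ 0.49055785 -0.33773104]
[ 0.52776158 -0.1449213   0.18168016] [3.13616425 0.09121923 0.0235073 ]
```

Emit:
drive_tool([
  [0,0,0,-0.0087,0.038,0,0],
  [0,0,0,-0.0087,0.038,0,0],
  [0,0,0,-0.0087,0.038,0,0.55],
  [0,0,0,-0.0087,0.038,0,0.55],
  [0,0,0,-0.0087,0.038,0,0.55],
  [0,0,0,0,0,0,0.55],
  [0,0,0,0,0,0,0.55],
  [0,0,0,0,0,0,0.55],
])

```text
time: 14.28
tool_pos: [0.4893, -0.3351, 0.1717]
tcp_rot: [-3.139, -0.09, 0.0]
wrist_force: [-0.6, 0.0, 0.1]
width: 0.554
grip_force: 0.0
```

```bash
cat >> h.py <<'E'
def wshot(name):
    import pickle
    from workcell import status, read_camera
    s=status.read_state(); p=read_camera("wrist"); T=wristT(p,s); p["world_from_camera"]=T
    cv2.imwrite(f"pics/{name}.png",p["color"][:,:,::-1]); pickle.dump(p,open(name+".pkl","wb"))
    print(s["tool_pos"].round(4),s["tcp_rot"].round(3)); return p
E
python3 - <<'E'
from h import *
p=wshot("w1"); print(p["intrinsics"],p["mount"].round(3))
print(blobs(p["color"],(24,150,90),(36,255,255),30), proj(p,[[.49,-.336,.07]]))
E
```

```text
[ 0.4893 -0.3351  0.1717] [-3.139 -0.09   0.   ]
[[421.87913034   0.         314.43745058]
 [  0.         421.87913034 239.24152775]
 [  0.           0.           1.        ]] [[ 0.     0.96   0.281  0.072]
 [ 1.    -0.    -0.     0.   ]
 [-0.     0.281 -0.96  -0.143]
 [ 0.     0.     0.     1.   ]]
[(array([452. , 211.7]), [439, 198, 26, 25, 239]), (array([318. , 237.3]), [300, 219, 37, 36, 666])] [[315.7122244  239.28058135]]
```

View pics/w1.png

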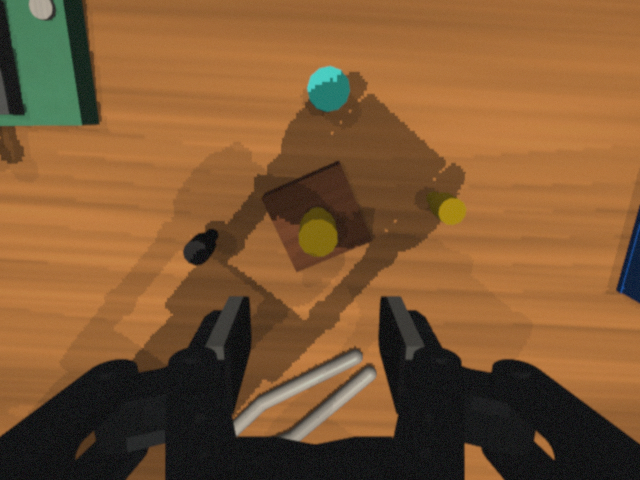

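The wrist view shows the large yellow peg at (318,237) in the stand, within about 1 mm of the prediction. The fingers are clear of the decoys. I take a second view lower down for height.

Emit:
drive_tool([
  [0,0,0,0.001,0.002,0.03,0.55],
  [0,0,0,0,0,0.026,0.55],
  [0,0,0,0,0,0,0.55],
  [0,0,0,0,0,0,0.55],
  [0,0,0,0,0,0,0.55],
  [0,0,0,0,0,0,0.55],
])

```text
time: 14.83
tool_pos: [0.4921, -0.3375, 0.1184]
tcp_rot: [3.138, 0.094, 0.004]
wrist_force: [-0.4, -0.2, 1.1]
width: 0.548
grip_force: 0.0
```

```bash
python3 - <<'E'
from h import *; import pickle
w1=pickle.load(open("w1.pkl","rb")); t=pickle.load(open("top0.pkl","rb"))
p=wshot("w2")
B=blobs(p["color"],(24,150,90),(36,255,255),60); print(B)
b=max(B,key=lambda b:b[1][4]); 
u=b[0]
print(tri((w1,p),([318,237.5],u)), tri((p,t),(u,[447.3,254.7])), proj(p,[.4905,-.337,.07]))
for q,v in((w1,[318,237.5]),(p,u)): print(least_squares(lambda X:(proj(q,[X[0],X[1],.07])-v).ravel(),[.5,-.3]).x)
E
```

```text
[ 0.4921 -0.3375  0.1184] [3.138 0.094 0.004]
[(array([475.9, 237.3]), [460, 221, 34, 32, 497]), (array([312.7, 271.2]), [290, 249, 47, 47, 1182])]
(array([ 0.48727139, -0.33745409,  0.05632148]), np.float64(0.28637919037038273)) (array([ 0.49009698, -0.3371522 ,  0.06381662]), np.float64(0.3107006499694194)) [[312.34993476 274.84735802]]
[ 0.49119548 -0.33731094]
[ 0.49238354 -0.33705891]
```

View pics/w2.png

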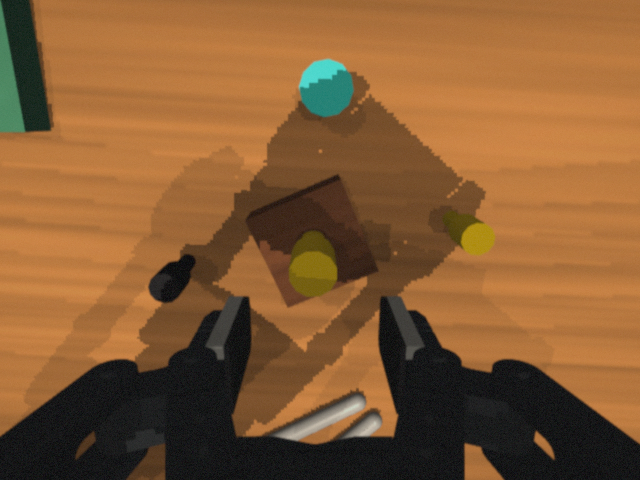

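Emit:
drive_tool([
  [0,0,0,0,0,0.028,0.55],
  [0,0,0,0,0,0.028,0.55],
  [0,0,0,0,0,0.028,0.55],
  [0,0,0,0,0,0,0.55],
  [0,0,0,0,0,0,0.55],
  [0,0,0,0,0,0,0.55],
])

```text
time: 15.38
tool_pos: [0.4919, -0.3383, 0.0343]
tcp_rot: [3.139, 0.092, 0.004]
wrist_force: [0.3, 0.4, -0.3]
width: 0.553
grip_force: 0.0
```

Emit:
drive_tool([
  [0,0,0,0,0,0,0.4],
  [0,0,0,0,0,0,0.33],
  [0,0,0,0,0,0,0.28],
  [0,0,0,0,0,0,0.2],
  [0,0,0,0,0,0,0.2],
  [0,0,0,0,0,0,0.2],
  [0,0,0,0,0,0,0.2],
], force=30)

```text
time: 15.97
tool_pos: [0.4921, -0.3383, 0.0345]
tcp_rot: [3.138, 0.092, 0.004]
wrist_force: [-1.1, 0.6, 6.9]
width: 0.274
grip_force: 29.2
```

Emit:
drive_tool([
  [0,0,0,0,0,-0.02,0.2],
  [0,0,0,0,0,-0.03,0.2],
  [0,0,0,0,0,-0.035,0.2],
  [0,0,0,0,0,-0.035,0.2],
  [0,0,0,0,0,0,0.2],
  [0,0,0,0,0,0,0.2],
])

```text
time: 16.47
tool_pos: [0.4927, -0.3389, 0.1562]
tcp_rot: [3.136, 0.092, 0.009]
wrist_force: [-0.1, 0.0, -1.1]
width: 0.275
grip_force: 29.8
```

Emit:
drive_tool([
  [0,0,0,0.0179,-0.0349,0,0.2],
  [0,0,0,0.0179,-0.0349,0,0.2],
  [0,0,0,0.0179,-0.0349,0,0.2],
  [0,0,0,0.0179,-0.0349,0,0.2],
  [0,0,0,0.0179,-0.0349,0,0.2],
  [0,0,0,0.0179,-0.0349,0,0.2],
  [0,0,0,0.0179,-0.0349,0,0.2],
  [0,0,0,0.0179,-0.0349,0,0.2],
])

```text
time: 17.13
tool_pos: [0.6162, -0.0482, 0.1503]
tcp_rot: [-3.14, -0.092, 0.005]
wrist_force: [1.3, -0.6, -0.3]
width: 0.271
grip_force: 29.8
```

Emit:
drive_tool([
  [0,0,0,0.009,-0.0175,0,0.2],
  [0,0,0,0,0,0,0.2],
  [0,0,0,0,0,0,0.2],
  [0,0,0,0,0,0,0.2],
])

```text
time: 17.47
tool_pos: [0.6239, -0.0326, 0.1507]
tcp_rot: [3.14, 0.093, -0.005]
wrist_force: [0.1, 0.0, -0.5]
width: 0.272
grip_force: 29.8
```

```bash
python3 - <<'E'
from h import *
p=wshot("w3"); 
print(blobs(p["color"],(24,150,50),(36,255,255),60), proj(p,[[.6485,.0205,.024],[.6557,-.0993,.024],[.6414,.1403,.024]]))
E
```

```text
[ 0.6239 -0.0326  0.1507] [ 3.14   0.093 -0.005]
[(array([319.6, 285.9]), [309, 279, 21, 18, 114]), (array([300., 311.]), [287, 289, 27, 44, 253]), (array([324.2, 310.9]), [308, 297, 30, 29, 229]), (array([315.2, 369.6]), [275, 319, 80, 91, 2922])] [[233.52997009 187.28369329]
 [420.57226504 187.10038696]
 [ 46.45564373 187.31238723]]
```

View pics/w3.png

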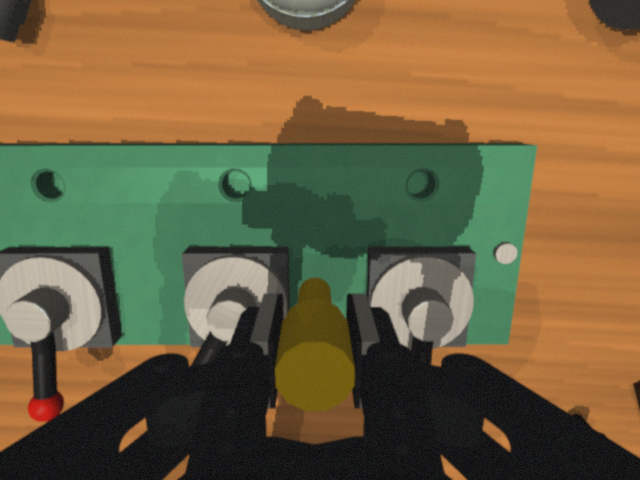

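```bash
python3 - <<'E'
from h import *; import pickle
p=pickle.load(open("w3.pkl","rb")); t0=np.array([.6239,-.0326])
print(proj(p,[[*t0,.186],[*t0,.120]]))
sol=lambda z,u:least_squares(lambda X:(proj(p,[X[0],X[1],z])-u).ravel(),[.62,0]).x.round(4)
print("head",sol(.186,[315.5,376]),"foot",sol(.12,[315.5,290]))
for u in([236,183.5],[421.5,183.5],[48.5,184]): print("hole",sol(.024,u))
im=p["color"][:,:,::-1]
cv2.imwrite("pics/w3c.png",np.hstack([cv2.resize(im[155:215,180:280],(400,240),interpolation=cv2.INTER_CUBIC),cv2.resize(im[155:215,370:470],(400,240),interpolation=cv2.INTER_CUBIC)]))
b=np.clip(im[260:430,240:400].astype(float)*1.8,0,255).astype(np.uint8);cv2.imwrite("pics/w3d.png",cv2.resize(b,(480,510)))
a=cv2.imread("pics/w3c.png");d=cv2.imread("pics/w3d.png")[:,:,:]
o=np.zeros((600,800,3),np.uint8);o[:240]=a;o[240:600,:339]=cv2.resize(d,(339,360));cv2.imwrite("pics/w3e.png",o)
E
```

```text
[[313.40579627 373.35193789]
 [313.70254407 285.4922495 ]]
head [ 0.623  -0.0333] foot [ 0.6218 -0.0335]
hole [0.651  0.0189]
hole [ 0.658  -0.0996]
hole [0.6436 0.1387]
```

View pics/w3e.png

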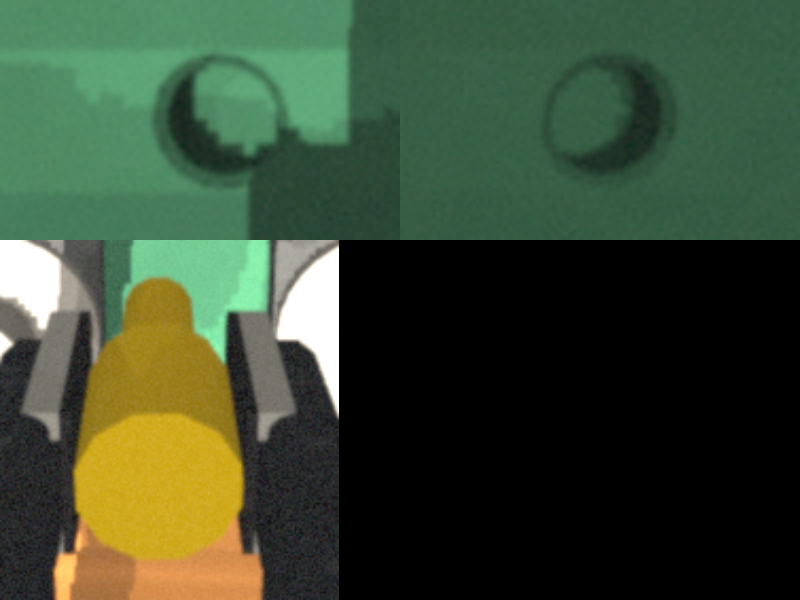

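The rims of holes b and c are at (235,185) and (422,184), and the head top is at (315,376). The wrist and scene estimates of the target TCP agree: about (0.6505, 0.0198). I move there.

Emit:
drive_tool([
  [0,0,0,0.0148,-0.0254,0,0.2],
  [0,0,0,0.0149,-0.0253,0,0.2],
  [0,0,0,0,0,0,0.2],
  [0,0,0,0,0,0.028,0.2],
  [0,0,0,0,0,0.028,0.2],
  [0,0,0,0,0,0.028,0.2],
  [0,0,0,0,0,0,0.2],
  [0,0,0,0,0,0,0.2],
])

```text
time: 18.18
tool_pos: [0.6492, 0.0186, 0.0661]
tcp_rot: [3.14, 0.09, -0.009]
wrist_force: [-0.3, -0.3, -0.3]
width: 0.275
grip_force: 29.8
```

Emit:
drive_tool([
  [0,0,0,0,0,0,0.2],
  [0,0,0,0,0,0,0.2],
  [0,0,0,0,0,0,0.2],
])

```text
time: 18.43
tool_pos: [0.6537, 0.0197, 0.071]
tcp_rot: [3.14, 0.091, 0.007]
wrist_force: [-1.1, 0.3, -0.7]
width: 0.273
grip_force: 29.8
```

```bash
python3 - <<'E'
from h import *
p=wshot("w4"); print(proj(p,[[.6485,.0205,.024]]))
im=np.clip(p["color"][:,:,::-1].astype(float)*1.6,0,255).astype(np.uint8)
cv2.imwrite("pics/w4c.png",cv2.resize(im[220:420,220:420],(600,600),interpolation=cv2.INTER_CUBIC))
E
```

```text
[0.6537 0.0197 0.071 ] [3.14  0.091 0.007]
[[311.52755926 282.98055001]]
```

View pics/w4c.png

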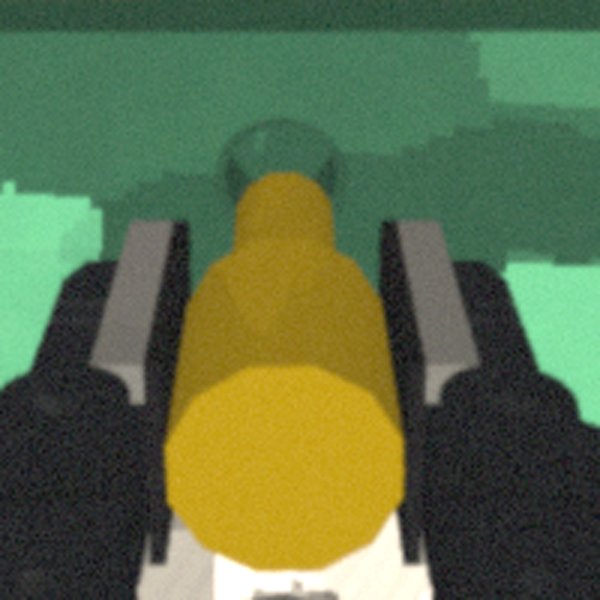

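```bash
python3 - <<'E'
from h import *; import pickle
p=pickle.load(open("w4.pkl","rb"))
sol=lambda z,u:least_squares(lambda X:(proj(p,[X[0],X[1],z])-u).ravel(),[.62,0]).x.round(4)
hc=[220+284/3,220+467/3]
print("head",sol(.106,hc),"hole",sol(.024,[313.7,279.3]))
h=sol(.106,hc); a=np.linspace(0,6.28,60)
for r,z in((.007,.044),(.007,.048),(.0045,.040)):
    P=proj(p,np.c_[h[0]+r*np.cos(a),h[1]+r*np.sin(a),a*0+z]); print(r,z,"min row crop",(P[:,1].min()-220)*3, "cols",(P[:,0].min()-220)*3,(P[:,0].max()-220)*3)
P=proj(p,np.c_[h[0]+.007*np.cos(a),h[1]+.007*np.sin(a),a*0+.024]);print((P.min(0)-220)*3,(P.max(0)-220)*3)
from workcell import status
s=status.read_state();print(s["tool_pos"],s["joint_vel"].round(3))
E
```

```text
head [0.6525 0.0193] hole [0.6505 0.0196]
0.007 0.044 min row crop 170.46851936099358 cols 235.22439741215055 331.90189708006614
0.007 0.048 min row crop 180.8062142954264 cols 234.20647693847354 332.9556588882949
0.0045 0.04 min row crop 176.51695404357434 cols 253.11192486404587 313.978870098486
[239.73412013 124.72403518] [327.23329147 206.69691306]
[0.65342718 0.01988385 0.07067429] [ 0.003  0.005  0.009  0.001 -0.001  0.001]
```

Emit:
drive_tool([
  [0,0,0,0,0,0,0.2],
  [0,0,0,0,0,0,0.2],
  [0,0,0,0,0,0,0.2],
  [0,0,0,0,0,0,0.2],
])

```text
time: 18.82
tool_pos: [0.6519, 0.0203, 0.0685]
tcp_rot: [-3.14, -0.093, -0.0]
wrist_force: [0.6, -1.3, -0.7]
width: 0.274
grip_force: 29.8
```

Emit:
drive_tool([
  [0,0,0,0,0,0.005,0.2],
  [0,0,0,0,0,0.005,0.2],
  [0,0,0,0,0,0.005,0.2],
  [0,0,0,0,0,0.005,0.2],
  [0,0,0,0,0,0,0.2],
  [0,0,0,0,0,0,0.2],
])

```text
time: 19.32
tool_pos: [0.6511, 0.0201, 0.0473]
tcp_rot: [-3.14, -0.092, 0.003]
wrist_force: [-0.3, 0.1, -0.3]
width: 0.274
grip_force: 29.8
```

Emit:
drive_tool([
  [0,0,0,0,0,0.004,0.2],
  [0,0,0,0,0,0.004,0.2],
  [0,0,0,0,0,0.002,0.2],
  [0,0,0,0,0,0,0.2],
  [0,0,0,0,0,0,0.2],
  [0,0,0,0,0,0,0.2],
])

```text
time: 19.82
tool_pos: [0.6519, 0.0201, 0.0384]
tcp_rot: [-3.14, -0.092, -0.0]
wrist_force: [0.2, 0.3, -0.4]
width: 0.267
grip_force: 29.8
```

Emit:
drive_tool([
  [0,0,0,0,0,0.001,0.2],
  [0,0,0,0,0,0.001,0.2],
  [0,0,0,0,0,0,0.2],
  [0,0,0,0,0,0,0.2],
])

```text
time: 20.15
tool_pos: [0.6517, 0.0201, 0.0362]
tcp_rot: [-3.14, -0.092, 0.0]
wrist_force: [0.7, 0.5, -0.1]
width: 0.277
grip_force: 29.8
```

Emit:
drive_tool([
  [0,0,0,0,0,0.001,0.2],
  [0,0,0,0,0,0.001,0.2],
  [0,0,0,0,0,0,0.2],
  [0,0,0,0,0,0,0.2],
])

```text
time: 20.48
tool_pos: [0.6521, 0.0201, 0.0346]
tcp_rot: [3.14, 0.092, 0.001]
wrist_force: [-0.5, 0.4, 1.9]
width: 0.27
grip_force: 29.9
```

Emit:
drive_tool([
  [0,0,0,0,0,0.0005,0.2],
  [0,0,0,0,0,0,0.2],
  [0,0,0,0,0,0,0.2],
])

```text
time: 20.73
tool_pos: [0.6523, 0.0202, 0.0345]
tcp_rot: [3.14, 0.092, 0.001]
wrist_force: [-1.2, 0.4, 5.0]
width: 0.274
grip_force: 30.2
```

Emit:
drive_tool([
  [0,0,0,0,0,0,0.3],
  [0,0,0,0,0,0,0.4],
  [0,0,0,0,0,0,0.5],
  [0,0,0,0,0,0,0.55],
  [0,0,0,0,0,0,0.55],
  [0,0,0,0,0,0,0.55],
])

```text
time: 21.23
tool_pos: [0.6516, 0.0202, 0.0335]
tcp_rot: [-3.14, -0.092, 0.001]
wrist_force: [-0.1, -0.1, -0.6]
width: 0.547
grip_force: 0.0
```

Emit:
drive_tool([
  [0,0,0,0,0,-0.01,0.55],
  [0,0,0,0,0,-0.03,0.55],
  [0,0,0,0,0,-0.04,0.55],
  [0,0,0,0,0,-0.04,0.55],
  [0,0,0,0,0,-0.02,0.55],
  [0,0,0,0,0,0,0.55],
  [0,0,0,0,0,0,0.55],
  [0,0,0,0,0,0,0.55],
])

```text
time: 21.9
tool_pos: [0.6512, 0.0201, 0.1734]
tcp_rot: [-3.14, -0.092, 0.001]
wrist_force: [-0.3, 0.1, -1.5]
width: 0.547
grip_force: 0.0
```

```bash
python3 - <<'E'
from h import *
from workcell import read_camera
p=wshot("w5"); s=read_camera("scene"); t=read_camera("top")
print("w exp top",proj(p,[.6495,.02,.07]),blobs(p["color"],(24,150,50),(36,255,255),60))
print("scene exp",proj(s,[.6495,.02,.07]),blobs(s["color"],(26,170,90),(35,255,255),8))
print(blobs(s["color"],(0,150,90),(6,255,255),4))
a=cv2.resize(p["color"],(520,390)); b=cv2.resize(s["color"][170:300,250:450],(600,390))
cv2.imwrite("pics/fin.png",cv2.resize(np.hstack([a,b]),(800,279))[:,:,::-1])
E
```

```text
[0.6512 0.0201 0.1734] [-3.14e+00 -9.20e-02  1.00e-03]
w exp top [[314.01751154 241.9361832 ]] [(array([314.5, 236.4]), [296, 210, 38, 48, 896])]
scene exp [[367.1602984 256.3129832]] [(array([134.4, 303.7]), [130, 300, 10, 8, 60])]
[(array([372. , 201.5]), [369, 198, 7, 8, 25]), (array([342.4, 217.4]), [339, 215, 8, 6, 35]), (array([284.2, 241.8]), [281, 239, 8, 8, 41])]
```

View pics/fin.png

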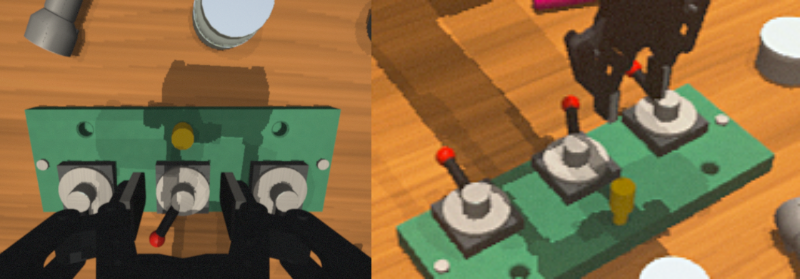

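The peg stands upright in the middle socket, with its head at (182,136) in the left panel. Lever b's ball is plainly askew, and the gripper is clear of everything.

```bash
python3 -c "
from workcell import workorder; print(workorder.finish_job())"
```

```text
the job is handed in; nothing more can be done
None
```

The job is handed in: the middle lever was the loose one and is now about 3 cm askew, the left and right levers held at about 7 N, and the yellow flag peg stands fully down in the socket behind the middle lever, released.

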